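Gauge two rotor sleeves and sort them

ROBOT

A 6-joint arm with a two-finger parallel gripper is mounted at the origin on a cart in front of the work surface, level with it; the furniture and walls round the work are solid. World frame = base frame: x ahead of the robot, y to its left, z up, the work surface at z = 0. Lengths are in m, angles in rad, forces in N, time in s.
With the tool pointing down it reaches from about 0.3 to 0.875 m from the base axis. Payload 6.4 kg.
Tool frame: the origin (TCP) lies between the finger pads; the fingertips stand tip_extent ahead of it and the grasp point (between the pads) lies 5 mm behind it (tip_extent is the distance from the TCP to the fingertips, in m); z points along the fingers, y is the direction in which the jaws open and shut (so a half turn about z gives the same grasp; the last joint's range is limited). The gripper opens to 85 mm and grips with 20 to 120 N. Pads are 22 mm wide; open, the fingers measure 114 mm over their backs; the gripper's body (76 mm by 85 mm) begins 54 mm behind the grasp point. The pads swing forward as they close: fully open they stand 13 mm farther back than shut.
Start: joints at [-1.554, 0.181, 1.607, -0, 1.354, -0.206], TCP at [0.127, -0.561, 0.245] pointing down, gripper open.
Joint ranges: [-2.99, 2.99], [-0.89, 2.07], [0.3, 2.58], [-1.14, 4.28], [0, 2.63], [-3.12, 3.12]. Speed limits (rad/s): [2.57, 2.57, 3.01, 3.14, 3.14, 3.14].

INTERFACE

Orientations are given as a unit quaternion [w, x, y, z].
In Python, from bench import * gives the robot as it stands.
- The arm moves only by the shell command python3 -m jog 'ROWS'. ROWS is JSON, a list of rows, each a list of 3 entries, a list of its own where there are three numbers: the shift along the tool's x, y, z in mm, then the turn, a rotation vector about the tool's x, y, z in rad, then the opening, from 0 (shut) to 1 (fully open). A call has 1 to 20 rows; each row is the pose to reach, as a shift and turn from the pose measured when the call began, along the tool's axes at that moment; what a row does not reach only later rows make up. A row lasts 1/12 s, in which the tool goes at most 41.7 mm and 7.16 degrees, less where a joint would pass 70% of its speed; a pose out of reach is approached as far as the arm can. A call with a gripper value outside its range is refused whole. The fingers move at their own pace and stop on an object; the grip force is fixed at half the most. Time passes only in rows, so rows that repeat a pose let the fingers close. It gives the time, the measured TCP pose, the force and the opening at its end, in the units of the state.
- get_obs(): the state, without advancing time (a new reading comes with each control period).
- camera(name): name is "scene" or "side" or "wrist"; returns (picture, depth): 420x560x3 uint8, red, green, blue; 420x560 float32, m along the optical axis (not along the pixel's ray), 0 where there is no reading.
- get_calibration(name): a dict with "fx", "fy", "cx", "cy" (pixels), "k1" (the pictures are not rectified: a ray, as slopes to the right and down, at radius r is drawn at 1 + k1 r^2 times it, then the intrinsics apply), "world_from_camera" (4x4, takes a point from camera to world coordinates). Camera axes: x right, y down, z forward; pixel columns grow to the right and rows downward; lengths in m; the calibration is good to about 2 mm. A picture is of the moment at which its call begins: read the wrist's pose just before it. get_calibration takes no time and is no camera call; for the wrist camera it gives the pose at the moment of the call.
- hand_in(): hands the job in, once; it reports no verdict.
The state is a dict: "time_s": time; "q": joint angles; "dq": joint speeds; "joint_efforts": joint torques, N m; "eef_pos": TCP position; "eef_rot": TCP orientation; "wrist_force": force on the tool from outside, world axes, zero at the start; "torque": the same for the moment, N m; "opening": opening from 0.0 (shut) to 1.0 (fully open).
Only numpy, scipy, OpenCV 4.12 (cv2) and the standard library are available. Lean on these libraries where they do the work, as an engineer would, in place of code of your own. Each camera call takes 0.05 s, during which the arm holds its last target.

TASK

Check the two teal centrifuge-rotor sleeves one after the other: lower each one upright between the jaws of the stepped steel gap gauge, without forcing it, until it stops, then stand it upright in its tray before you take the next. A sleeve that passes the wide upper (go, green marks) gap and stops on the step of the narrow lower (no-go, red marks) gap is good and belongs in the green tray; one that sinks through the no-go gap as well, or does not enter the go gap at all, belongs in the red tray. Leave the amber bottle and the marker where they are.

Things in the scene. Friction and masses are not known exactly. Their poses are not given: they have to be found in the camera images.
- sleeve_a: One of the two sleeves: upright hollow teal plastic cylinder, 100 mm high, nominally 41 mm across but really anywhere from 34 to 46 mm (same colour and height; only the gauge tells which is in tolerance), about 90 g; blind bore 28 mm wide and 60 mm deep from the top, foot chamfered 1 mm; origin at the centre of its underside, z up its axis. It starts standing on the worktop. Not known beforehand whether it is good.
- sleeve_b: The other sleeve: upright hollow teal plastic cylinder, 100 mm high, nominally 41 mm across but really anywhere from 34 to 46 mm (same colour and height; only the gauge tells which is in tolerance), about 90 g; blind bore 28 mm wide and 60 mm deep from the top, foot chamfered 1 mm; origin at the centre of its underside, z up its axis. It starts standing on the worktop. Not known beforehand whether it is good.
- gauge: Steel go / no-go gap gauge, fixed: base plate 64 (x) x 104 (y) x 10 mm with two jaws, each 44 mm long in x, facing each other across y; 54 mm high. Origin at the centre of its underside, z up; the gap is centred on x = y = 0, open at the top and at both x ends. A sleeve lowered upright in the middle stops with its underside at z = 52 to 54 mm if too big, 32 mm if good, 10 mm if too small.
- gauge_mouth (a point): Middle of the gauge's mouth, 54 mm above its underside. From here down to the step runs the go gap: 44 mm wide in y, 22 mm deep, with a 3 mm lead-in chamfer at the mouth and green marks on the jaw ends.
- gauge_step (a point): Middle of the gap at the square-edged no-go step, 32 mm above the gauge's underside. From here down to the base plate runs the no-go gap: 38 mm wide in y, 22 mm deep, with red marks on the jaw ends.
- green_tray: Green sorting tray, open at the top, fixed, 120 (x) x 92 (y) x 24 mm, walls and floor 4 mm thick (inside 112 x 84 mm); origin at the centre of its underside, so its inner floor is at z = 4 mm. For good sleeves.
- red_tray: Red sorting tray, open at the top, fixed, 120 (x) x 92 (y) x 24 mm, walls and floor 4 mm thick (inside 112 x 84 mm); origin at the centre of its underside, so its inner floor is at z = 4 mm. For rejected sleeves.
- alcohol_bottle: Bystander: amber bottle with a blue cap, 47 mm across, 88 mm high, behind the gauge; origin at the centre of its underside.
- microscope_left: Fixed black and white microscope, 244 (x) x 176 (y) x 325 mm high, right of the sleeves: go round or over it. Origin at the centre of its underside.
- haem_analyser: Fixed tall light-grey analyser, 446 mm high, behind the trays: its front stands 162 mm in front (-x) of its origin, and it reaches 175 mm either side in y. Draw things back toward the robot before swinging them from the gauge to the trays. Origin at the centre of its underside.
- marker: Bystander: marker pen 135 x 17 x 16 mm lying along y in front of the analyser, behind the trays; origin at the centre of its underside.

How it is judged:
On the way, in this order (a step that is already met when the one before it is completed fails the run):
1. one sleeve has been lowered upright into the gauge as far as it goes: the good one onto the no-go step, the undersize one at least 10 mm into the no-go gap (((x of sleeve_a in the frame of gauge between -0.02 and 0.02 m and y of sleeve_a in the frame of gauge between -0.007 and 0.007 m and z of sleeve_a in the frame of gauge between 0.004 and 0.022 m and angle between sleeve_a's own z axis and vertical below 0.15 rad) or (x of sleeve_b in the frame of gauge between -0.02 and 0.02 m and y of sleeve_b in the frame of gauge between -0.007 and 0.007 m and z of sleeve_b in the frame of gauge between 0.026 and 0.038 m and angle between sleeve_b's own z axis and vertical below 0.15 rad))), for 0.2 s.
2. with the first sleeve standing in its proper tray, the other one has been lowered into the gauge likewise ((((x of sleeve_a in the frame of red_tray between -0.042 and 0.042 m and y of sleeve_a in the frame of red_tray between -0.028 and 0.028 m and z of sleeve_a in the frame of red_tray between 0 and 0.009 m and angle between sleeve_a's own z axis and vertical below 0.1 rad) and (x of sleeve_b in the frame of gauge between -0.02 and 0.02 m and y of sleeve_b in the frame of gauge between -0.007 and 0.007 m and z of sleeve_b in the frame of gauge between 0.026 and 0.038 m and angle between sleeve_b's own z axis and vertical below 0.15 rad)) or ((x of sleeve_b in the frame of green_tray between -0.042 and 0.042 m and y of sleeve_b in the frame of green_tray between -0.028 and 0.028 m and z of sleeve_b in the frame of green_tray between 0 and 0.009 m and angle between sleeve_b's own z axis and vertical below 0.1 rad) and (x of sleeve_a in the frame of gauge between -0.02 and 0.02 m and y of sleeve_a in the frame of gauge between -0.007 and 0.007 m and z of sleeve_a in the frame of gauge between 0.004 and 0.022 m and angle between sleeve_a's own z axis and vertical below 0.15 rad)))), for 0.2 s.
At the end, for the whole second after the job is handed in: Good sleeve (passed go, stopped at no-go) in the green tray, failed one in the red tray, each standing still and upright (0.1 rad) on the tray floor, its axis within 42 mm (x) and 28 mm (y) of the tray centre; bottle and marker within 30 mm of their places (x of sleeve_a in the frame of red_tray between -0.042 and 0.042 m and y of sleeve_a in the frame of red_tray between -0.028 and 0.028 m and z of sleeve_a in the frame of red_tray between 0 and 0.009 m and angle between each of sleeve_a, sleeve_b's own z axis and vertical below 0.1 rad and x of sleeve_b in the frame of green_tray between -0.042 and 0.042 m and y of sleeve_b in the frame of green_tray between -0.028 and 0.028 m and z of sleeve_b in the frame of green_tray between 0 and 0.009 m and linear speed of each of sleeve_a, sleeve_b below 0.02 m/s and distance of each of alcohol_bottle, marker from where it was at the start of the episode below 0.03 m); the robot touches nothing.
It fails at once if a sleeve is forced into the gauge (more than 60 N between them) (contact force between any of sleeve_a, sleeve_b and gauge above 60 N).
It fails at once if the amber bottle or the marker is pushed more than 30 mm away (distance of any of alcohol_bottle, marker from where it was at the start of the episode above 0.03 m).
It also fails if it takes over 72 s, if anything falls off the work surface, if the arm or the gripper's body presses on something with over 40 N, if the wrist force passes 120 N, or if a joint passes its speed limit or range.

## Working session

There is one attempt and no reset: what is moved stays moved. The work goes in short steps, Python scripts to look and compute and a shell command to move; the robot and the scene stay as the last step left them, time stands still between calls to the robot, and variables do not carry over. Pictures are saved under pics/ and viewed, and the job is handed in when it is done.

```bash
ls; mkdir -p pics; python3 - <<'E'
from bench import *
import cv2
o=get_obs(); print(o)
for n in ["scene","side","wrist"]:
    c=get_calibration(n); print(n,c)
    p,d=camera(n); cv2.imwrite(f"pics/{n}0.png",p[:,:,::-1])
    import numpy as np; np.save(f"pics/{n}0.npy",d); np.save(f"pics/{n}0c.npy",c,allow_pickle=True)
E
```

```text
pics
{'time_s': 0.0, 'q': array([-1.55426971e+00,  1.81534137e-01,  1.60802860e+00, -1.23669269e-05,
        1.35383627e+00, -2.06288816e-01]), 'dq': array([-0.0003726 ,  0.00037471, -0.00072788, -0.00039467,  0.00049576,
       -0.00167036]), 'joint_efforts': array([ 3.11165067e-06, -4.44867504e+01, -3.51339841e+01, -2.79176556e-04,
        9.09418246e-03, -2.05742133e-06]), 'eef_pos': array([ 0.12707178, -0.56021951,  0.24437808]), 'eef_rot': array([-8.99687748e-04,  9.93800022e-01,  1.11178683e-01,  7.95558741e-05]), 'wrist_force': array([-0.54104725,  0.28117901, -0.01836402]), 'torque': array([-4.41135788e-02, -5.46664361e-02, -5.19561037e-05]), 'opening': 1.0003534482775627}
scene {'fx': 397.7795882679066, 'fy': 397.7795882679066, 'cx': 280.27409620894053, 'cy': 211.78334775236422, 'k1': -0.06053246377816055, 'world_from_camera': array([[ 0.85221456, -0.46049272,  0.24834815,  0.38262487],
       [-0.52304941, -0.73878021,  0.42499778, -0.28369799],
       [-0.01223369, -0.49208765, -0.8704597 ,  0.80626232],
       [ 0.        ,  0.        ,  0.        ,  1.        ]])}
side {'fx': 382.0105952225554, 'fy': 382.0105952225554, 'cx': 274.0464615812516, 'cy': 207.05680445220602, 'k1': 0.026453693590632477, 'world_from_camera': array([[-0.52670501, -0.68070939,  0.50913314,  0.10542486],
       [-0.85003344,  0.41825076, -0.32017096,  0.3832546 ],
       [ 0.00499805, -0.60141585, -0.79892052,  0.79908619],
       [ 0.        ,  0.        ,  0.        ,  1.        ]])}
wrist {'fx': 352.4888016057308, 'fy': 352.4888016057308, 'cx': 276.6278554218062, 'cy': 206.3132136055522, 'k1': 0.025908669480329088, 'world_from_camera': array([[ 0.22035516, -0.92112106, -0.32090433,  0.2100793 ],
       [-0.97541883, -0.20853074, -0.07122533, -0.54257935],
       [-0.00131127,  0.32871099, -0.94442965,  0.37210034],
       [ 0.        ,  0.        ,  0.        ,  1.        ]])}
```

View pics/scene0.png

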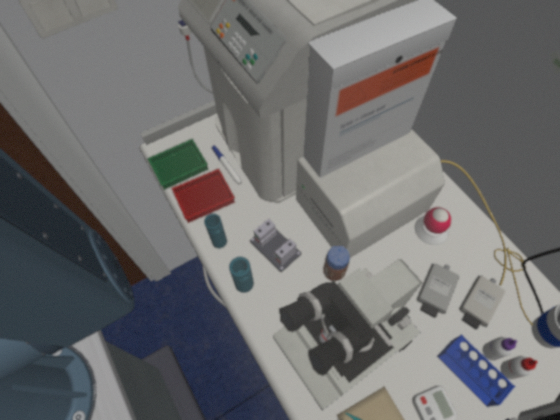

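View pics/side0.png

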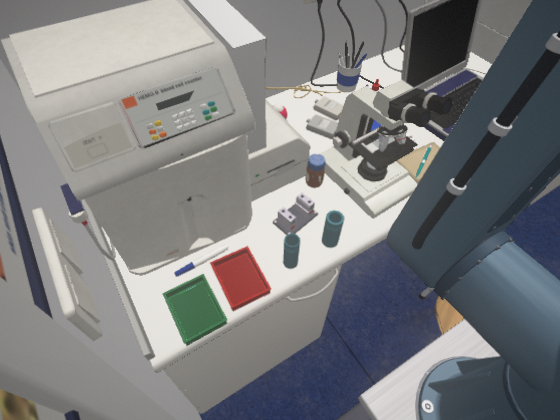

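View pics/wrist0.png

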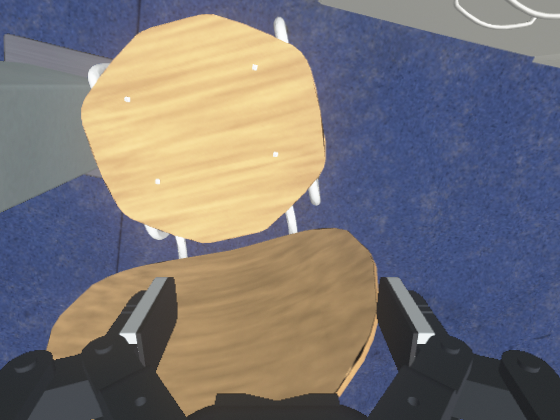

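The scene view shows sleeves at about (216,231) and (242,274), the gauge at (276,243), the red tray at (203,195) and the green tray at (178,163). The side view shows the sleeves at (291,250) and (333,228), and the gauge at (296,213). Next I measure them from depth and colour.

```bash
cat > h.py <<'E'
import numpy as np, cv2
def cloud(d,c):
    v,u=np.mgrid[0:d.shape[0],0:d.shape[1]]
    K=np.array([[c['fx'],0,c['cx']],[0,c['fy'],c['cy']],[0,0,1]])
    pts=np.stack([u.ravel(),v.ravel()],1).astype(np.float64)[:,None]
    n=cv2.undistortPoints(pts,K,np.array([c['k1'],0,0,0.])).reshape(d.shape+(2,))
    P=np.dstack([n[...,0]*d,n[...,1]*d,d])
    W=c['world_from_camera']
    return P@W[:3,:3].T+W[:3,3]
def circ(p):
    A=np.c_[2*p,np.ones(len(p))]; s=np.linalg.lstsq(A,(p**2).sum(1),rcond=None)[0]
    return s[0],s[1],np.sqrt(s[2]+s[0]**2+s[1]**2)
E
python3 - <<'E'
from h import *
for n in ["scene","side"]:
    im=cv2.imread(f"pics/{n}0.png"); d=np.load(f"pics/{n}0.npy"); c=np.load(f"pics/{n}0c.npy",allow_pickle=True).item()
    P=cloud(d,c); hsv=cv2.cvtColor(im,cv2.COLOR_BGR2HSV); H,S,V=cv2.split(hsv)
    ok=(d>0)&(P[...,2]>-.02)&(P[...,0]>.2)
    masks=dict(teal=(H>85)&(H<105)&(S>90)&(P[...,2]<.13)&(P[...,2]>.01),green=(H>60)&(H<85)&(S>120)&(P[...,2]<.04),red=((H<8)|(H>172))&(S>150)&(P[...,2]<.04),
      )
    for k,m in masks.items():
        nn,l,st,ce=cv2.connectedComponentsWithStats((m&ok).astype(np.uint8))
        for i in range(1,nn):
            if st[i,4]<150: continue
            q=P[l==i]
            print(n,k,ce[i].round(),st[i,4],'pct2',np.percentile(q,2,0).round(4),'98',np.percentile(q,98,0).round(4),'rect',cv2.minAreaRect((q[:,:2]*1000).astype(np.float32)))
            if k=='teal':
                z=q[:,2].max()
                t=q[(q[:,2]>.02)&(q[:,2]<.09)]; t=t; print('  circ',np.round(circ(t[:,:2]),4))
                t=q[(q[:,2]>np.percentile(q[:,2],99)-.004)]; print('  top',t[:,2].mean(),len(t),np.round(circ(t[:,:2]),4))
    pen=P[ok&(np.abs(P[...,2])<.005)]; print('table z',np.median(pen[:,2]))
    # gauge top
    m=ok&(P[...,2]>.045)&(P[...,2]<.062)&(S<60)
    nn,l,st,ce=cv2.connectedComponentsWithStats(m.astype(np.uint8))
    for i in range(1,nn):
        if st[i,4]>60:
            q=P[l==i]; print(n,'g',ce[i].round(),st[i,4],q.mean(0).round(4),cv2.minAreaRect((q[:,:2]*1000).astype(np.float32)))
    up=cv2.resize(im[150:350,130:450] if n=='scene' else im[130:350,150:450],None,fx=2.5,fy=2.5,interpolation=cv2.INTER_CUBIC); cv2.imwrite(f"pics/{n}0z.png",up)
E
```

```text
scene red [196. 197.] 1143 pct2 [0.4215 0.1937 0.0019] 98 [0.5183 0.2858 0.025 ] rect ((476.2766418457031, 237.93865966796875), (93.14507293701172, 112.6691665649414), 85.57230377197266)
table z -0.0004574964181664476
scene g [135. 130.] 855 [0.4141 0.4789 0.0536] ((423.4527587890625, 479.9547119140625), (414.9695129394531, 18.841726303100586), 2.3084819316864014)
scene g [483. 188.] 855 [ 1.0198 -0.1013  0.0538] ((1019.5269775390625, -80.33146667480469), (422.0935363769531, 8.517894744873047), 89.84973907470703)
scene g [269. 185.] 222 [0.6122 0.1571 0.0533] ((606.7532348632812, 173.75057983398438), (51.83869552612305, 141.62860107421875), 33.7830810546875)
scene g [318. 218.] 184 [0.6586 0.03   0.0531] ((658.814208984375, 33.3253173828125), (169.24916076660156, 2.5477354526519775), 89.916259765625)
scene g [391. 226.] 217 [ 0.781  -0.0704  0.0541] ((785.193359375, -70.53458404541016), (234.63253784179688, 2.585596799850464), 0.21578912436962128)
scene g [264. 228.] 220 [0.5477 0.0688 0.0528] ((548.5935668945312, 69.5708236694336), (45.888999938964844, 22.721925735473633), 11.465346
[... 2360 characters left out ...]
79 0.0063 0.052 ] ((559.4464111328125, 5.474196434020996), (44.99334716796875, 21.574445724487305), 11.084458351135254)
side g [287. 215.] 151 [0.5444 0.0708 0.0525] ((546.4728393554688, 69.23670196533203), (44.56979751586914, 22.217491149902344), 13.018415451049805)
side g [189. 241.] 567 [0.5994 0.2996 0.0535] ((602.8383178710938, 286.40625), (312.44091796875, 31.433273315429688), 88.26582336425781)
side g [331. 234.] 70 [0.4443 0.0127 0.0537] ((446.52093505859375, 10.251102447509766), (40.14902114868164, 18.522789001464844), 42.26109313964844)
side g [133. 332.] 211 [0.4736 0.4792 0.0539] ((496.00079345703125, 479.0951232910156), (1.9962944984436035, 364.0044860839844), 89.79261016845703)
```

```bash
python3 - <<'E'
from bench import *
import bench; print([x for x in dir(bench) if not x.startswith('_')])
print(get_obs()['time_s'])
E
```

```text
['MotionError', 'camera', 'get_calibration', 'get_obs', 'hand_in', 'tip_extent']
0.15
```

```bash
python3 - <<'E'
from h import *
from bench import tip_extent
print('tip',tip_extent)
for n in ["scene","side"]:
    im=cv2.imread(f"pics/{n}0.png"); d=np.load(f"pics/{n}0.npy"); c=np.load(f"pics/{n}0c.npy",allow_pickle=True).item()
    P=cloud(d,c); hsv=cv2.cvtColor(im,cv2.COLOR_BGR2HSV); H,S,V=cv2.split(hsv)
    px=dict(scene=[(216,235),(242,280),(170,170)],side=[(291,255),(333,232),(196,310)])[n]
    for x,y in px: print(hsv[y,x],P[y,x].round(3))
    ok=(d>0)&(P[...,0]>.3)&(P[...,0]<.7)&(P[...,1]>-.1)&(P[...,1]<.5)
    for k,m in dict(teal=(H>82)&(H<112)&(S>60)&(P[...,2]<.13)&(P[...,2]>.01),green=(H>50)&(H<90)&(S>70)&(P[...,2]<.04)).items():
        nn,l,st,ce=cv2.connectedComponentsWithStats((m&ok).astype(np.uint8))
        for i in range(1,nn):
            if st[i,4]<150: continue
            q=P[l==i]
            print(n,k,ce[i].round(),st[i,4],'pct2',np.percentile(q,2,0).round(4),'98',np.percentile(q,98,0).round(4),'rect',np.round(cv2.minAreaRect((q[:,:2]*1000).astype(np.float32))[0]),np.round(cv2.minAreaRect((q[:,:2]*1000).astype(np.float32))[1:][0]),cv2.minAreaRect((q[:,:2]*1000).astype(np.float32))[2])
            if k=='teal':
                t=q[(q[:,2]>.02)&(q[:,2]<.085)];
                e=c['world_from_camera'][:2,3]
                print('  circ',np.round(circ(t[:,:2]),4))
                t=q[q[:,2]>.095]; print('  top',t[:,2].mean(),len(t),np.round(circ(t[:,:2]),4),cv2.minEnclosingCircle((t[:,:2]*1000).astype(np.float32)))
    a=(200,150,280,300) if n=='scene' else (270,190,360,280)
E
```

```text
tip 0.014
[94 72 78] [0.452 0.101 0.066]
[95 82 87] [ 0.449 -0.017  0.075]
[ 67 118  78] [0.441 0.354 0.005]
scene teal [215. 230.] 388 pct2 [0.4426 0.0997 0.0145] 98 [0.4683 0.1326 0.1005] rect [456. 117.] [34. 28.] 79.23937225341797
  circ [0.4568 0.1161 0.0158]
  top 0.09838679364726388 54 [0.4566 0.1161 0.0152] ((456.495849609375, 116.12487030029297), 16.66426658630371)
scene teal [338. 257.] 319 pct2 [ 0.6121 -0.0966  0.0775] 98 [ 0.6497 -0.0599  0.0906] rect [632. -77.] [40. 40.] 29.114242553710938
  circ [ 0.6285 -0.08    0.0162]
  top nan 0 [0. 0. 0.] ((0.0, 0.0), 0.0)
scene teal [241. 274.] 507 pct2 [ 0.4383 -0.0182  0.0198] 98 [0.4712 0.0171 0.1013] rect [455.   0.] [38. 36.] 73.73733520507812
  circ [ 0.4556 -0.0012  0.0172]
  top 0.09921237859694418 160 [0.4558 0.0005 0.0167] ((455.8283996582031, 0.30357179045677185), 19.546615600585938)
scene green [177. 163.] 1583 pct2 [0.4074 0.3097 0.0014] 98 [0.5214 0.4    0.0253] rect [464. 355.] [ 94. 118.] 88.21871948242188
[94 39 91] [0.441 0.127 0.066]
[94 44 93] [0.44  0.014 0.069]
[ 67  94 109] [0.464 0.355 0.003]
side teal [317. 162.] 177 pct2 [ 0.6087 -0.0937  0.0742] 98 [ 0.6495 -0.055   0.0903] rect [630. -74.] [40. 44.] 66.05782318115234
  circ [ 0.6309 -0.0763  0.0211]
  top nan 0 [0. 0. 0.] ((0.0, 0.0), 0.0)
side green [195. 309.] 2340 pct2 [0.4058 0.311  0.0014] 98 [0.5234 0.4006 0.0251] rect [465. 356.] [ 93. 124.] 88.66487121582031<stdin>:20: RuntimeWarning: Mean of empty slice.
  ret = ret.dtype.type(ret / rcount)
```

View pics/scene0z.png

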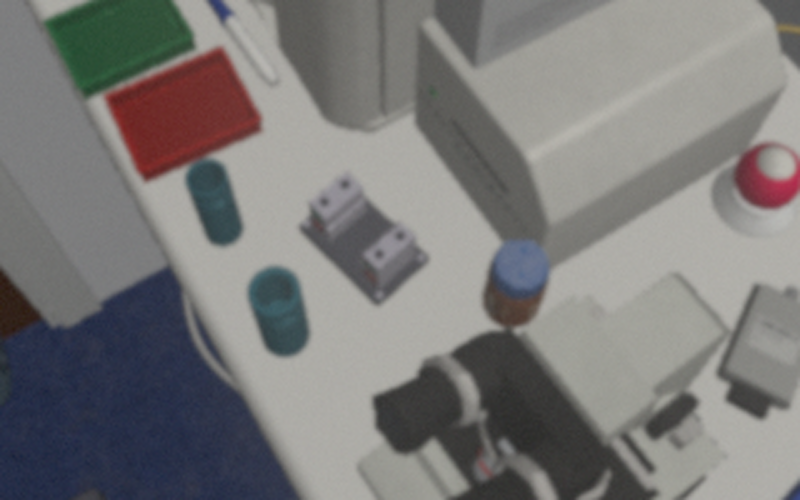

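View pics/side0z.png

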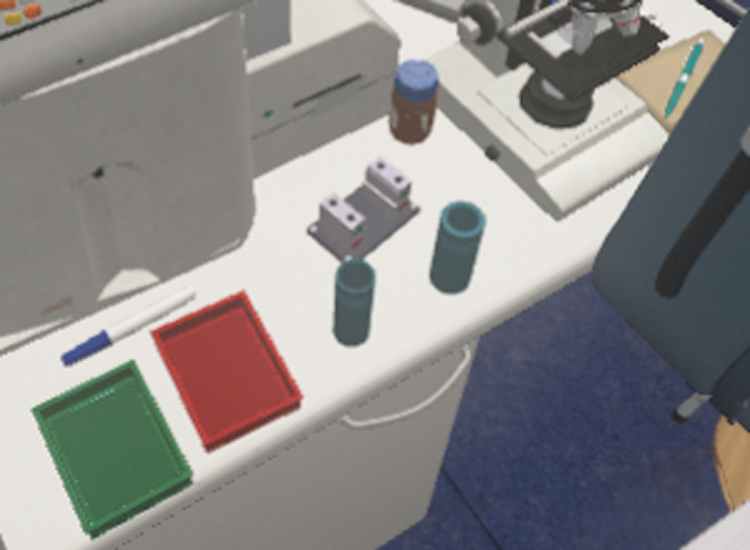

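```bash
python3 - <<'E'
from h import *
from scipy.optimize import least_squares
for n in ["scene","side"]:
    im=cv2.imread(f"pics/{n}0.png"); d=np.load(f"pics/{n}0.npy"); c=np.load(f"pics/{n}0c.npy",allow_pickle=True).item()
    P=cloud(d,c); hsv=cv2.cvtColor(im,cv2.COLOR_BGR2HSV); H,S,V=cv2.split(hsv)
    for g in [(.456,.116),(.455,0.)]:
        m=(np.hypot(P[...,0]-g[0],P[...,1]-g[1])<.04)&(d>0)
        t=P[m&(P[...,2]>.09)&(P[...,2]<.106)]
        print(n,g,'top',len(t),cv2.minEnclosingCircle((t[:,:2]*1000).astype(np.float32)),np.percentile(t[:,2],95))
        w=P[m&(P[...,2]>.015)&(P[...,2]<.085)]
        # exclude bore: keep camera-facing half
        e=c['world_from_camera'][:2,3]-np.array(g); e/=np.linalg.norm(e)
        w=w[(w[:,:2]-g)@e>0.002]
        f=lambda p:np.hypot(w[:,0]-p[0],w[:,1]-p[1])-p[2]
        r=least_squares(f,[*g,.02],loss='soft_l1',f_scale=.001); print('   wall',len(w),r.x.round(4),np.abs(r.fun).mean())
E
```

```text
scene (0.456, 0.116) top 141 ((456.9530944824219, 117.3472900390625), 18.08855438232422) 0.10161296094467809
   wall 240 [0.457  0.118  0.0175] 0.0004261472981863958
scene (0.455, 0.0) top 246 ((456.2250671386719, 2.2602295875549316), 21.232664108276367) 0.10145811440397998
   wall 242 [0.4565 0.0024 0.0205] 0.0003028555185712553
side (0.456, 0.116) top 125 ((455.06103515625, 117.06664276123047), 18.09256935119629) 0.10083934724887855
   wall 239 [0.4555 0.1163 0.0173] 0.0004478817789129218
side (0.455, 0.0) top 177 ((453.67645263671875, 1.2735079526901245), 21.044525146484375) 0.10091000612392018
   wall 286 [0.455  0.001  0.0204] 0.0005386809733376411
```

```bash
python3 - <<'E'
from h import *
Q=[]
for n in ["scene","side"]:
    d=np.load(f"pics/{n}0.npy"); c=np.load(f"pics/{n}0c.npy",allow_pickle=True).item()
    P=cloud(d,c)[d>0]; Q.append(P)
P=np.vstack(Q)
def sh(nm,m):
    q=P[m]; print(nm,len(q),np.percentile(q,1,0).round(3),np.percentile(q,99,0).round(3))
x,y,z=P.T
for z0,z1 in [(.05,.15),(.15,.25),(.25,.35),(.35,.46)]:
  for y0 in [.1,.2,.3,.4]:
    sh(('analyser',z0,y0),(x>.5)&(x<1)&(y>y0)&(y<y0+.1)&(z>z0)&(z<z1))
for z0,z1 in [(.03,.1),(.1,.2),(.2,.34)]:
    sh(('scope',z0),(x>.38)&(x<.75)&(y<-.1)&(y>-.35)&(z>z0)&(z<z1))
for z0 in (.1,.2,.3): sh(('nearbottle',z0),(x>.5)&(x<.68)&(y>-.15)&(y<.12)&(z>z0)&(z<z0+.1))
E
```

```text
('analyser', 0.05, 0.1) 2023 [0.586 0.102 0.051] [0.666 0.198 0.149]
('analyser', 0.05, 0.2) 1525 [0.585 0.201 0.051] [0.616 0.299 0.149]
('analyser', 0.05, 0.3) 1637 [0.588 0.301 0.051] [0.61  0.399 0.149]
('analyser', 0.05, 0.4) 2934 [0.502 0.402 0.051] [0.685 0.484 0.149]
('analyser', 0.15, 0.1) 2907 [0.586 0.101 0.151] [0.679 0.199 0.249]
('analyser', 0.15, 0.2) 1892 [0.586 0.201 0.151] [0.612 0.299 0.249]
('analyser', 0.15, 0.3) 2105 [0.59  0.301 0.151] [0.61  0.399 0.249]
('analyser', 0.15, 0.4) 4219 [0.502 0.402 0.151] [0.89  0.484 0.249]
('analyser', 0.25, 0.1) 4277 [0.586 0.102 0.251] [0.678 0.199 0.349]
('analyser', 0.25, 0.2) 3408 [0.586 0.201 0.251] [0.597 0.299 0.349]
('analyser', 0.25, 0.3) 3094 [0.586 0.301 0.252] [0.61  0.399 0.35 ]
('analyser', 0.25, 0.4) 6106 [0.503 0.402 0.251] [0.975 0.483 0.349]
('analyser', 0.35, 0.1) 13852 [0.6   0.101 0.352] [0.868 0.199 0.445]
('analyser', 0.35, 0.2) 11307 [0.598 0.201 0.351] [0.872 0.299 0.446]
('analyser', 0.35, 0.3) 10899 [0.598 0.301 0.351] [0.873 0.399 0.446]
('analyser', 0.35, 0.4) 8184 [0.507 0.401 0.351] [0.881 0.481 0.456]
('scope', 0.03) 6125 [ 0.459 -0.344  0.03 ] [ 0.742 -0.12   0.088]
('scope', 0.1) 4651 [ 0.495 -0.273  0.105] [ 0.674 -0.14   0.199]
('scope', 0.2) 10914 [ 0.448 -0.252  0.205] [ 0.658 -0.158  0.322]
('nearbottle', 0.1) 4082 [ 0.522 -0.148  0.101] [0.679 0.112 0.197]
('nearbottle', 0.2) 1440 [0.668 0.052 0.2  ] [0.679 0.113 0.299]
('nearbottle', 0.3) 2433 [0.668 0.051 0.301] [0.679 0.113 0.399]
```

```bash
cat > to.py <<'E'
import sys,numpy as np
from scipy.spatial.transform import Rotation as R
from bench import *
# usage: to.py yaw x y z [x y z ...] (m) -> shift mm in tool axes, rotvec
a=[float(v) for v in sys.argv[1:]]
o=get_obs(); w,x,y,z=o['eef_rot']; r=R.from_quat([x,y,z,w])
T=R.from_euler('z',a[0])*R.from_euler('x',np.pi)
print('t',round(o['time_s'],2),'pos',(o['eef_pos']*1000).round(1),'q',o['q'].round(2),'F',o['wrist_force'].round(1),'op',round(o['opening'],3))
print('turn',(r.inv()*T).as_rotvec().round(4))
for i in range(1,len(a),3):
    print('shift',(r.inv().apply(np.array(a[i:i+3])-o['eef_pos'])*1000).round(1))
E
python3 to.py 3.3476 .30 -.2 .33 .456 .117 .22
```

```text
t 0.15 pos [ 127.1 -560.4  244.6] q [-1.55  0.18  1.61  0.    1.35 -0.21] F [ 0.2 -0.1  0.3] op 0.998
turn [ 4.0000e-04 -2.1000e-03 -3.1248e+00]
shift [ 248.3 -313.4  -84.9]
shift [ 470.5 -587.9   25.5]
```

```bash
python3 -m jog '[[[20,-25,-40],[0,0,-0.12],1],[[40,-50,-75],[0,0,-0.24],1],[[65,-80,-85],[0,0,-0.36],1],[[90,-112,-85],[0,0,-0.48],1],[[115,-144,-85],[0,0,-0.6],1],[[140,-176,-85],[0,0,-0.72],1],[[165,-208,-85],[0,0,-0.84],1],[[190,-240,-85],[0,0,-0.96],1],[[215,-272,-85],[0,0,-1.08],1],[[240,-303,-85],[0,0,-1.2],1],[[265,-333,-85],[0,0,-1.32],1],[[290,-365,-85],[0,0,-1.44],1],[[315,-396,-80],[0,0,-1.56],1],[[340,-427,-70],[0,0,-1.68],1],[[365,-458,-60],[0,0,-1.8],1],[[390,-489,-40],[0,0,-1.92],1],[[415,-520,-20],[0,0,-2.04],1],[[440,-550,0],[0,0,-2.16],1],[[470,-588,25],[0,0,-2.28],1],[[470,-588,25],[0,0,-2.4],1]]'; python3 to.py 3.3476 .4562 .1172 .2 .4562 .1172 .083
```

```text
time_s: 1.82
eef_pos: [0.4551, 0.1204, 0.2179]
eef_rot: [-0.002, 0.253, 0.968, 0.001]
wrist_force: [-0.9, -0.7, 0.7]
opening: 1.001
t 1.82 pos [455.1 120.4 217.9] q [ 0.   -0.03  1.89  0.    1.28 -1.06] F [-0.9 -0.7  0.7] op 1.001
turn [ 0.002  -0.0031 -0.7165]
shift [-2.6 -2.2 17.9]
shift [ -3.   -2.3 134.9]
```

```bash
python3 -m jog '[[[-2.8,-2.2,18],[0.002,-0.003,-0.12],1],[[-2.8,-2.2,18],[0.002,-0.003,-0.36],1],[[-2.8,-2.2,18],[0.002,-0.003,-0.716],1],[[-2.8,-2.2,18],[0.002,-0.003,-0.716],1],[[-2.8,-2.2,18],[0.002,-0.003,-0.716],1],[[-2.8,-2.2,18],[0.002,-0.003,-0.716],1],[[-2.8,-2.2,18],[0.002,-0.003,-0.716],1],[[-2.8,-2.2,18],[0.002,-0.003,-0.716],1]]'; python3 to.py 3.3476 .4562 .1172 .2 .4562 .1172 .083
python3 - <<'E'
from bench import *
import cv2
p,d=camera("wrist"); cv2.imwrite("pics/w1.png",p[:,:,::-1])
E
```

```text
time_s: 2.48
eef_pos: [0.4562, 0.1172, 0.1997]
eef_rot: [-0.0, -0.101, 0.995, 0.0]
wrist_force: [-0.3, -0.3, -0.7]
opening: 0.997
t 2.48 pos [456.2 117.2 199.7] q [-0.   -0.01  1.91  0.    1.24 -1.77] F [-0.3 -0.3 -0.7] op 0.997
turn [ 0.0001 -0.0005 -0.0036]
shift [-0.   0.  -0.3]
shift [-1.000e-01  0.000e+00  1.167e+02]
```

View pics/w1.png

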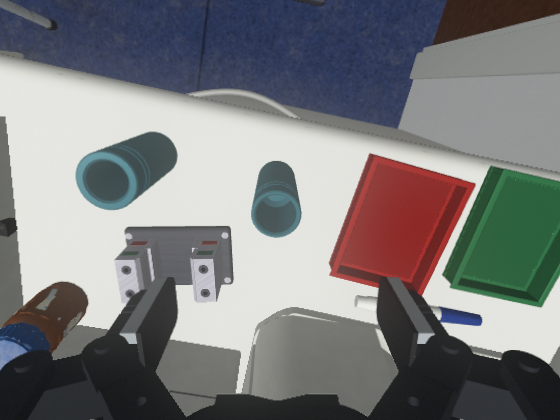

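```bash
cat > wr.py <<'E'
import sys
from h import *
from bench import *
c=get_calibration("wrist"); p,d=camera("wrist"); im=np.ascontiguousarray(p[:,:,::-1]); cv2.imwrite(sys.argv[1],im)
P=cloud(d,c)
S=cv2.cvtColor(im,cv2.COLOR_BGR2HSV)[...,1]
for g in [(.456,.117),(.456,.0017)]:
    m=(np.hypot(P[...,0]-g[0],P[...,1]-g[1])<.035)&(d>0)&(P[...,2]>.094)&(P[...,2]<.106)
    t=P[m]
    if len(t)>20: print('sleeve',cv2.minEnclosingCircle((t[:,:2]*1000).astype(np.float32)),t[:,2].mean(),len(t))
m=(np.abs(P[...,0]-.554)<.05)&(np.abs(P[...,1]-.038)<.06)&(P[...,2]>.048)&(P[...,2]<.06)&(d>0)
n,l,st,ce=cv2.connectedComponentsWithStats(m.astype(np.uint8))
C=[]
for i in range(1,n):
    if st[i,4]>80: q=P[l==i]; r=cv2.minAreaRect((q[:,:2]*1000).astype(np.float32)); print('jaw',ce[i].round(),st[i,4],r,q[:,2].mean().round(4)); C.append(r[0])
if len(C)==2: C=np.array(C); print('mid',C.mean(0)); v=C[0]-C[1]; print('yaw',np.arctan2(-v[0],v[1]))
E
python3 wr.py pics/w2.png
```

```text
sleeve ((457.06402587890625, 115.88581848144531), 17.88519859313965) 0.09811324537457661 831
sleeve ((456.3082275390625, 0.5170043706893921), 21.32667350769043) 0.09838651297031001 1878
jaw [129. 276.] 1018 ((561.3088989257812, 4.892839431762695), (44.54801940917969, 21.97995376586914), 12.1925048828125) 0.0525
jaw [204. 278.] 1078 ((547.8063354492188, 68.1391830444336), (44.19705581665039, 21.255783081054688), 12.067928314208984) 0.0527
mid [554.55761719  36.51601124]
yaw -2.931258688685342
```

The wrist view agrees within about 1 mm: sleeve A at (456.5,116.5), gauge at (554.5,37), yaw 0.211. I go down and grip.

```bash
python3 -m jog '[[[0.4,0.5,40],[0,0,-0.008],1],[[0.4,0.5,80],[0,0,-0.008],1],[[0.4,0.5,117],[0,0,-0.008],1],[[0.4,0.5,117],[0,0,-0.008],1],[[0.4,0.5,117],[0,0,-0.008],1]]'; python3 to.py 3.3526 .4566 .1167 .083;  python3 -m jog '[[[0,0,0],[0,0,0],0],[[0,0,0],[0,0,0],0],[[0,0,0],[0,0,0],0],[[0,0,0],[0,0,0],0],[[0,0,0],[0,0,0],0],[[0,0,0],[0,0,0],0],[[0,0,0],[0,0,0],0],[[0,0,0],[0,0,0],0]]'; python3 to.py 3.3526 .4566 .1167 .2
```

```text
time_s: 3.0
eef_pos: [0.454, 0.1175, 0.0815]
eef_rot: [-0.003, -0.104, 0.995, 0.0]
wrist_force: [0.4, 0.5, -0.4]
opening: 0.997
t 3.0 pos [454.  117.5  81.5] q [-0.    0.18  1.99 -0.    0.98 -1.78] F [ 0.4  0.5 -0.4] op 0.997
turn [ 0.0012 -0.0056 -0.0017]
shift [-2.4 -1.3 -1.5]
time_s: 3.67
eef_pos: [0.4556, 0.1174, 0.0835]
eef_rot: [-0.001, -0.104, 0.995, -0.0]
wrist_force: [-0.6, -0.7, 8.0]
opening: 0.398
t 3.67 pos [455.6 117.4  83.5] q [-0.    0.17  1.99 -0.    0.98 -1.78] F [-0.6 -0.7  8. ] op 0.398
turn [ 0.0002 -0.002  -0.0016]
shift [  -0.6   -0.9 -116.5]
```

```bash
python3 -m jog '[[[0,0,-40],[0,0,0],0],[[0,0,-80],[0,0,0],0],[[0,0,-85],[0,0,0],0],[[0,0,-85],[0,0,0],0]]'; python3 to.py 3.3526 .5545 .037 .168
```

```text
time_s: 4.0
eef_pos: [0.4585, 0.1175, 0.1726]
eef_rot: [0.003, -0.104, 0.995, -0.0]
wrist_force: [0.0, -0.3, -0.4]
opening: 0.395
t 4.0 pos [458.5 117.5 172.6] q [-0.    0.03  1.93 -0.    1.18 -1.78] F [ 0.  -0.3 -0.4] op 0.395
turn [-0.0016  0.0062 -0.0016]
shift [-77.1 -98.7   5.2]
```

```bash
python3 -m jog '[[[-25,-32,3],[0,0.003,0],0],[[-50,-65,5],[0,0.006,0],0],[[-77,-98.7,5.2],[-0.001,0.006,0],0],[[-77,-98.7,5.2],[-0.001,0.006,-0.001],0],[[-77,-98.7,5.2],[-0.001,0.006,-0.001],0],[[-77,-98.7,5.2],[-0.001,0.006,-0.001],0],[[-77,-98.7,5.2],[-0.001,0.006,-0.001],0]]'; python3 to.py 3.3526 .5545 .037 .168
python3 - <<'E'
from h import *
from bench import *
for n in ["wrist","scene","side"]:
    c=get_calibration(n); p,d=camera(n); cv2.imwrite(f"pics/{n}3.png",p[:,:,::-1])
    P=cloud(d,c); m=(np.hypot(P[...,0]-.5545,P[...,1]-.037)<.026)&(P[...,2]>.07)&(P[...,2]<.145)&(d>0)
    t=P[m]; print(n,len(t),t.min(0).round(4),t.max(0).round(4))
    if n!='wrist':
        from scipy.optimize import least_squares
        e=c['world_from_camera'][:2,3]-[.5545,.037]; e/=np.linalg.norm(e)
        w=t[(t[:,:2]-[.5545,.037])@e>.003]
        r=least_squares(lambda p:np.hypot(w[:,0]-p[0],w[:,1]-p[1])-.01735,[.554,.037],loss='soft_l1',f_scale=.001); print(r.x.round(4),np.abs(r.fun).mean())
E
```

```text
time_s: 4.58
eef_pos: [0.5528, 0.0379, 0.167]
eef_rot: [-0.001, -0.105, 0.994, 0.0]
wrist_force: [-0.6, 0.1, -0.5]
opening: 0.396
t 4.58 pos [552.8  37.9 167. ] q [-0.15  0.22  1.73 -0.    1.19 -1.93] F [-0.6  0.1 -0.5] op 0.396
turn [ 0.0005 -0.0019 -0.0001]
shift [-1.5 -1.2 -1. ]
wrist 2507 [0.5363 0.019  0.0832] [0.5691 0.0525 0.145 ]
scene 238 [0.5369 0.0203 0.0847] [0.5671 0.0538 0.1449]
[0.5547 0.0387] 0.0004282003405603346
side 238 [0.5336 0.0235 0.0838] [0.5634 0.0564 0.1446]
[0.5532 0.0373] 0.000676265383169328
```

View pics/wrist3.png

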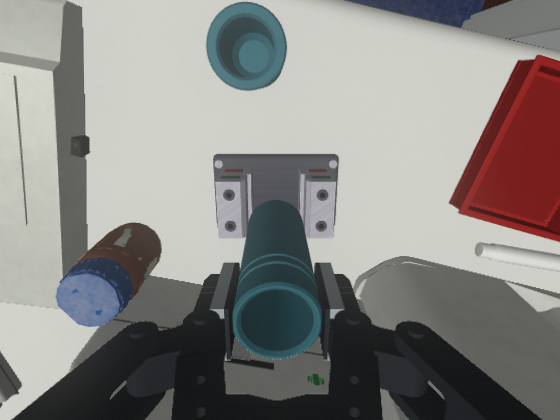

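View pics/scene3.png

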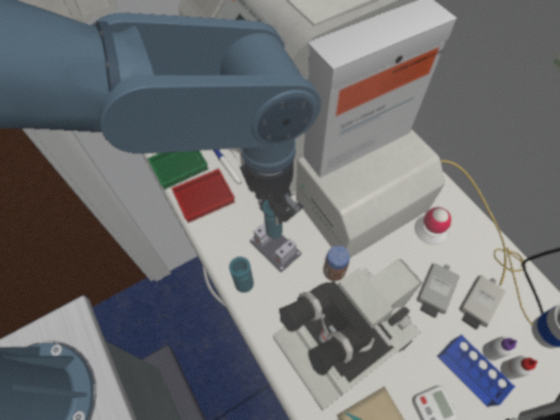

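View pics/side3.png

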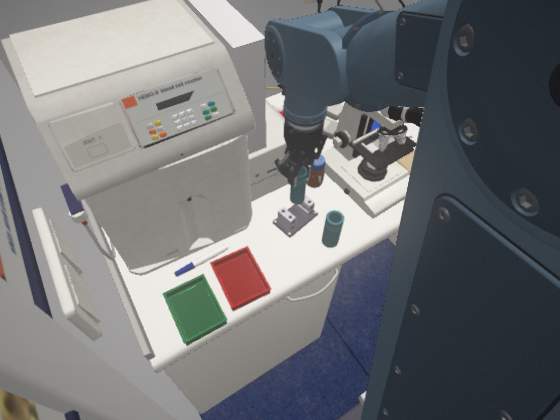

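```bash
python3 to.py 3.3526 .5545 .037 .168; python3 wr.py pics/w4.png
```

```text
t 4.73 pos [553.5  37.9 167.9] q [-0.15  0.22  1.73 -0.    1.19 -1.93] F [-0.2  0.1 -0.4] op 0.391
turn [-0.0004 -0.      0.0007]
shift [-0.8 -1.1 -0.1]
sleeve ((456.2383728027344, 0.3354719281196594), 20.53933334350586) 0.09866152288674546 3074
jaw [231. 207.] 1711 ((561.9821166992188, 4.699069023132324), (44.62451934814453, 21.129478454589844), 12.155954360961914) 0.0528
jaw [320. 207.] 1704 ((548.2719116210938, 68.10939025878906), (44.6683349609375, 21.127973556518555), 11.910944938659668) 0.0528
mid [555.12701416  36.40422964]
yaw -2.9286563326225625
```

```bash
python3 - <<'E'
from h import *
from bench import *
from scipy.spatial.transform import Rotation as R
o=get_obs(); w,x,y,z=o['eef_rot']; r=R.from_quat([x,y,z,w])
c=get_calibration("wrist"); p,d=camera("wrist"); im=np.ascontiguousarray(p[:,:,::-1])
P=cloud(d,c); T=r.inv().apply((P-o['eef_pos']).reshape(-1,3)).reshape(P.shape)*1000
H,S,V=cv2.split(cv2.cvtColor(im,cv2.COLOR_BGR2HSV))
teal=(H>82)&(H<105)&(S>60)&(d>0)&(np.abs(T[...,1])<35)&(np.abs(T[...,0])<35)
for a in range(-20,90,10):
    t=T[teal&(T[...,2]>a)&(T[...,2]<a+10)]
    if len(t)>20: print(a,len(t),'y',t[:,1].min().round(2),t[:,1].max().round(2),'mid',((t[:,1].min()+t[:,1].max())/2).round(2),'x max',t[:,0].min().round(1),t[:,0].max().round(1))
C=[]
m=(T[...,2]>110)&(T[...,2]<120)&(d>0)&(np.abs(T[...,0])<60)&(np.abs(T[...,1])<60)
n,l,st,ce=cv2.connectedComponentsWithStats(m.astype(np.uint8))
for i in range(1,n):
    if st[i,4]>100: q=T[l==i]; print(st[i,4],np.round(cv2.minAreaRect(q[:,:2].astype(np.float32))[0],2),cv2.minAreaRect(q[:,:2].astype(np.float32))[2])
E
```

```text
-20 3041 y -17.97 16.04 mid -0.96 x max -18.6 17.3
-10 2061 y -17.93 15.95 mid -0.99 x max -16.1 17.1
0 1689 y -17.89 15.98 mid -0.96 x max -15.9 16.8
10 1274 y -17.8 15.82 mid -0.99 x max -15.9 17.0
20 845 y -17.22 14.89 mid -1.16 x max -16.0 16.7
30 456 y -17.31 14.84 mid -1.23 x max -15.6 16.9
40 382 y -17.35 15.03 mid -1.16 x max 4.2 16.8
50 339 y -17.67 14.77 mid -1.45 x max 4.6 16.5
60 290 y -18.1 13.65 mid -2.22 x max 4.5 16.5
70 241 y -18.13 14.42 mid -1.86 x max 4.9 16.5
80 65 y -16.43 13.78 mid -1.32 x max 6.0 16.5
1682 [ -1.02 -34.13] 0.17962518334388733
1687 [-0.92 30.82] 0.14849244058132172
```

```bash
python3 -m jog '[[[-1.2,-0.5,10],[0,0,0],0],[[-1.2,-0.5,20],[0,0,0],0],[[-1.2,-0.5,26],[0,0,0],0],[[-1.2,-0.5,30],[0,0,0],0],[[-1.2,-0.5,33],[0,0,0],0],[[-1.2,-0.5,36],[0,0,0],0],[[-1.2,-0.5,39],[0,0,0],0],[[-1.2,-0.5,42],[0,0,0],0],[[-1.2,-0.5,44],[0,0,0],0],[[-1.2,-0.5,44],[0,0,0],0]]'; python3 to.py 3.3526 .5545 .037 .123
```

```text
time_s: 5.67
eef_pos: [0.555, 0.0374, 0.1238]
eef_rot: [0.0, -0.105, 0.994, -0.0]
wrist_force: [1.0, 0.1, -1.2]
opening: 0.393
t 5.67 pos [555.   37.4 123.8] q [-0.15  0.28  1.75 -0.    1.11 -1.93] F [ 1.   0.1 -1.2] op 0.393
turn [-0.0005  0.      0.0004]
shift [ 0.6 -0.3  0.8]
```

Underside is at about 40 mm, inside the go gap with no force. I continue down past the step.

```bash
python3 -m jog '[[[0,0,3],[0,0,0],0],[[0,0,5],[0,0,0],0],[[0,0,7],[0,0,0],0],[[0,0,9],[0,0,0],0],[[0,0,10.5],[0,0,0],0],[[0,0,12],[0,0,0],0],[[0,0,12],[0,0,0],0]]'; python3 to.py 3.3526 .5545 .037 .123
```

```text
time_s: 6.25
eef_pos: [0.5548, 0.0375, 0.1114]
eef_rot: [-0.0, -0.105, 0.994, -0.0]
wrist_force: [-0.6, -0.1, -1.5]
opening: 0.398
t 6.25 pos [554.8  37.5 111.4] q [-0.15  0.3   1.76 -0.    1.09 -1.93] F [-0.6 -0.1 -1.5] op 0.398
turn [-0.0003 -0.0005  0.0004]
shift [  0.4  -0.4 -11.6]
```

```bash
python3 -m jog '[[[0,0,4],[0,0,0],0],[[0,0,8],[0,0,0],0],[[0,0,11],[0,0,0],0],[[0,0,13],[0,0,0],0],[[0,0,15],[0,0,0],0],[[0,0,16],[0,0,0],0],[[0,0,16],[0,0,0],0]]'; python3 to.py 3.3526 .5545 .037 .123;python3 -m jog '[[[0,0,0.5],[0,0,0],0],[[0,0,1],[0,0,0],0],[[0,0,1.5],[0,0,0],0],[[0,0,1.5],[0,0,0],0]]'
```

```text
time_s: 6.83
eef_pos: [0.5546, 0.0374, 0.0951]
eef_rot: [-0.0, -0.105, 0.994, -0.0]
wrist_force: [0.0, 0.7, -0.3]
opening: 0.396
t 6.83 pos [554.6  37.4  95.1] q [-0.15  0.32  1.77 -0.    1.05 -1.93] F [ 0.   0.7 -0.3] op 0.396
turn [-0.0001 -0.001   0.0003]
shift [  0.3  -0.4 -27.9]
time_s: 7.17
eef_pos: [0.5548, 0.0375, 0.0937]
eef_rot: [-0.0, -0.106, 0.994, -0.0]
wrist_force: [0.1, -0.1, -1.0]
opening: 0.398
```

```bash
python3 -m jog '[[[0,0,0.4],[0,0,0],0],[[0,0,0.8],[0,0,0],0],[[0,0,0.8],[0,0,0],0]]';python3 -m jog '[[[0,0,-40],[0,0,0],0],[[0,0,-80],[0,0,0],0],[[0,0,-85],[0,0,0],0],[[0,0,-85],[0,0,0],0]]'; python3 to.py 3.3526 .43 .16 .18 .462 .238 .18 .462 .238 .09
```

```text
time_s: 7.42
eef_pos: [0.5551, 0.0375, 0.0936]
eef_rot: [-0.0, -0.106, 0.994, -0.0]
wrist_force: [-1.0, -0.9, 3.9]
opening: 0.396
time_s: 7.75
eef_pos: [0.5576, 0.0372, 0.1823]
eef_rot: [0.004, -0.106, 0.994, -0.001]
wrist_force: [0.6, -1.1, -0.8]
opening: 0.396
t 7.75 pos [557.6  37.2 182.3] q [-0.15  0.2   1.71 -0.    1.22 -1.93] F [ 0.6 -1.1 -0.8] op 0.396
turn [-0.003   0.007   0.0005]
shift [ 99.  146.9   1.2]
shift [ 51.3 216.4   1.3]
shift [ 51.9 216.7  91.3]
```

```bash
python3 -m jog '[[[30,28,1],[0,0.003,0],0],[[60,58,1],[-0.003,0.007,0],0],[[85,90,1],[-0.003,0.007,0],0],[[90,125,1],[-0.003,0.007,0],0],[[75,165,1],[-0.003,0.007,0],0],[[60,200,1],[-0.003,0.007,0],0],[[49,217,1],[-0.003,0.007,0],0],[[49,217,1],[-0.003,0.007,0],0],[[49,217,1],[-0.003,0.007,0],0],[[49,217,1],[-0.003,0.007,0],0]]'; python3 to.py 3.3526 .465 .238 .0885
```

```text
time_s: 8.58
eef_pos: [0.463, 0.2384, 0.1788]
eef_rot: [-0.001, -0.106, 0.994, -0.0]
wrist_force: [-0.6, -0.2, -0.8]
opening: 0.394
t 8.58 pos [463.  238.4 178.8] q [ 0.25  0.13  1.8  -0.    1.21 -1.53] F [-0.6 -0.2 -0.8] op 0.394
turn [-0.0005 -0.0031  0.0008]
shift [-2.1 -0.8 90.3]
```

```bash
python3 -m jog '[[[-2,-0.8,30],[0,-0.003,0],0],[[-2,-0.8,60],[0,-0.003,0],0],[[-2,-0.8,80],[0,-0.003,0],0],[[-2,-0.8,85],[0,-0.003,0],0],[[-2,-0.8,88],[0,-0.003,0],0],[[-2,-0.8,90],[0,-0.003,0],0],[[-2,-0.8,90.5],[0,-0.003,0],0],[[-2,-0.8,90.5],[0,-0.003,0],0]]'; python3 to.py 3.3526 .465 .238 .0885
```

```text
time_s: 9.25
eef_pos: [0.4659, 0.238, 0.0895]
eef_rot: [0.001, -0.106, 0.994, -0.0]
wrist_force: [0.7, -0.3, -0.8]
opening: 0.394
t 9.25 pos [465.9 238.   89.5] q [ 0.25  0.27  1.85 -0.    1.02 -1.54] F [ 0.7 -0.3 -0.8] op 0.394
turn [-0.0004  0.0022  0.0005]
shift [0.8 0.2 1. ]
```

```bash
python3 -m jog '[[[0,0,0.7],[0,0,0],0],[[0,0,1.4],[0,0,0],0],[[0,0,2],[0,0,0],0],[[0,0,2],[0,0,0],0]]'; python3 -m jog '[[[0,0,0],[0,0,0],0.55],[[0,0,0],[0,0,0],0.7],[[0,0,0],[0,0,0],0.9],[[0,0,0],[0,0,0],1],[[0,0,0],[0,0,0],1],[[0,0,0],[0,0,0],1]]'; python3 -m jog '[[[0,0,-30],[0,0,0],1],[[0,0,-70],[0,0,0],1],[[0,0,-110],[0,0,0],1],[[0,0,-112],[0,0,0],1]]'; python3 to.py 3.3526 .4563 .001 .2 .4563 .001 .0835
python3 - <<'E'
from bench import *
import cv2
p,d=camera("side"); cv2.imwrite("pics/side5.png",p[:,:,::-1])
p,d=camera("wrist"); cv2.imwrite("pics/wrist5.png",p[:,:,::-1])
E
```

```text
time_s: 9.58
eef_pos: [0.466, 0.2381, 0.0878]
eef_rot: [0.001, -0.106, 0.994, -0.0]
wrist_force: [-0.7, -0.6, -1.0]
opening: 0.396
time_s: 10.08
eef_pos: [0.466, 0.238, 0.0878]
eef_rot: [0.001, -0.106, 0.994, -0.0]
wrist_force: [0.4, -0.1, -0.7]
opening: 0.999
time_s: 10.42
eef_pos: [0.47, 0.2393, 0.2079]
eef_rot: [0.008, -0.106, 0.994, 0.001]
wrist_force: [1.6, 0.4, 1.3]
opening: 1.004
t 10.42 pos [470.  239.3 207.9] q [ 0.25  0.1   1.78 -0.    1.25 -1.54] F [1.6 0.4 1.3] op 1.004
turn [0.0001 0.0157 0.0009]
shift [  63.6 -230.1    6.9]
shift [  65.5 -230.1  123.4]
```

View pics/side5.png

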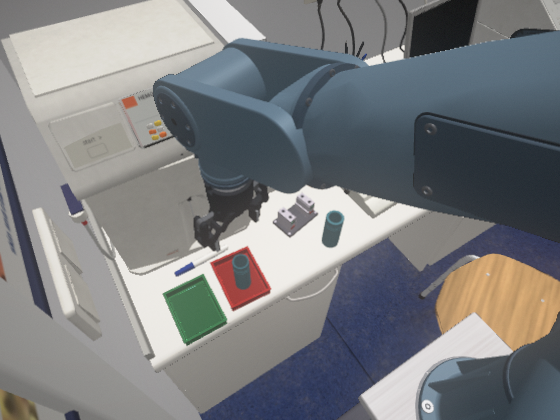

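View pics/wrist5.png

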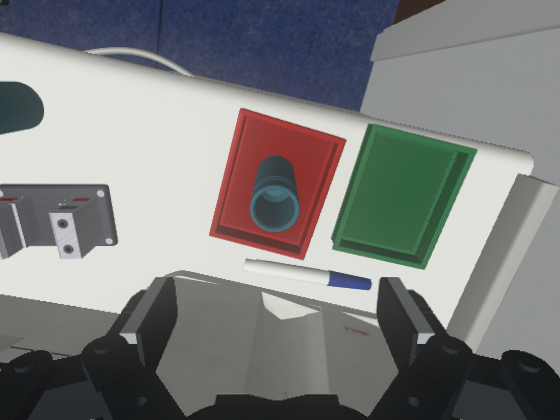

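Sleeve A stands in the red tray, at side pixel (241,270) and wrist pixel (275,200). Next is sleeve B.

```bash
python3 -m jog '[[[10,-35,6],[0,0.008,0],1],[[20,-75,6],[0,0.015,0],1],[[30,-115,6],[0,0.015,0],1],[[42,-155,6],[0,0.015,0],1],[[52,-190,6],[0,0.015,0],1],[[63.6,-230,6.9],[0,0.015,0],1],[[63.6,-230,6.9],[0,0.015,0],1],[[63.6,-230,6.9],[0,0.015,0],1],[[63.6,-230,6.9],[0,0.015,0],1]]'; python3 to.py 3.3526 .4563 .001 .2 .4563 .001 .0835
```

```text
time_s: 11.27
eef_pos: [0.4527, 0.0006, 0.1937]
eef_rot: [-0.004, -0.105, 0.994, 0.0]
wrist_force: [-0.0, 0.4, -0.3]
opening: 1.0
t 11.27 pos [452.7   0.6 193.7] q [-0.26 -0.04  1.95 -0.    1.24 -2.04] F [-0.   0.4 -0.3] op 1.0
turn [ 0.0013 -0.0088 -0.0006]
shift [-3.6 -0.3 -6.3]
shift [ -4.6  -0.5 110.2]
```

```bash
python3 -m jog '[[[-4,-0.4,0],[0.001,-0.009,0],1],[[-4.2,-0.4,40],[0.001,-0.009,0],1],[[-4.4,-0.5,80],[0.001,-0.009,0],1],[[-4.6,-0.5,110],[0.001,-0.009,0],1],[[-4.6,-0.5,110],[0.001,-0.009,0],1],[[-4.6,-0.5,110],[0.001,-0.009,0],1],[[-4.6,-0.5,110],[0.001,-0.009,0],1]]'; python3 to.py 3.3526 .4563 .001 .0835;  python3 -m jog '[[[0,0,0],[0,0,0],0],[[0,0,0],[0,0,0],0],[[0,0,0],[0,0,0],0],[[0,0,0],[0,0,0],0],[[0,0,0],[0,0,0],0],[[0,0,0],[0,0,0],0],[[0,0,0],[0,0,0],0]]'; python3 -m jog '[[[0,0,-40],[0,0,0],0],[[0,0,-80],[0,0,0],0],[[0,0,-85],[0,0,0],0],[[0,0,-85],[0,0,0],0],[[0,0,-85],[0,0,0],0]]'; python3 to.py 3.3526 .5547 .0373 .168
```

```text
time_s: 11.85
eef_pos: [0.4575, 0.0017, 0.0851]
eef_rot: [0.001, -0.106, 0.994, -0.0]
wrist_force: [0.0, -0.4, 1.2]
opening: 1.004
t 11.85 pos [457.5   1.7  85.1] q [-0.26  0.14  2.02  0.    0.98 -2.04] F [ 0.  -0.4  1.2] op 1.004
turn [-0.0003  0.0018  0.0013]
shift [ 1.3 -0.5  1.6]
time_s: 12.43
eef_pos: [0.4587, 0.0015, 0.0867]
eef_rot: [0.002, -0.106, 0.994, -0.0]
wrist_force: [-1.1, 1.8, 9.1]
opening: 0.47
time_s: 12.85
eef_pos: [0.4582, 0.0015, 0.1718]
eef_rot: [0.003, -0.106, 0.994, -0.001]
wrist_force: [-0.3, 0.2, -0.8]
opening: 0.466
t 12.85 pos [458.2   1.5 171.8] q [-0.26 -0.    1.97  0.    1.17 -2.04] F [-0.3  0.2 -0.8] op 0.466
turn [-0.0016  0.0051  0.0009]
shift [-101.8   14.7    4.3]
```

```bash
python3 -m jog '[[[-34,5,2],[0,0.003,0],0],[[-68,10,4],[-0.001,0.005,0],0],[[-101.8,14.7,4.3],[-0.001,0.005,0],0],[[-101.8,14.7,4.3],[-0.001,0.005,0],0],[[-101.8,14.7,4.3],[-0.001,0.005,0],0],[[-101.8,14.7,4.3],[-0.001,0.005,0],0],[[-101.8,14.7,4.3],[-0.001,0.005,0],0]]'; python3 to.py 3.3526 .5547 .0373 .168
cat > wt.py <<'E'
from h import *
from bench import *
from scipy.spatial.transform import Rotation as R
o=get_obs(); w,x,y,z=o['eef_rot']; r=R.from_quat([x,y,z,w])
c=get_calibration("wrist"); p,d=camera("wrist"); im=np.ascontiguousarray(p[:,:,::-1]); cv2.imwrite('pics/wt_%d.png'%(o['time_s']*100),im)
P=cloud(d,c); T=r.inv().apply((P-o['eef_pos']).reshape(-1,3)).reshape(P.shape)*1000
H,S,V=cv2.split(cv2.cvtColor(im,cv2.COLOR_BGR2HSV))
teal=(H>82)&(H<105)&(S>60)&(d>0)&(np.abs(T[...,1])<35)&(np.abs(T[...,0])<35)
for a in range(-20,90,10):
    t=T[teal&(T[...,2]>a)&(T[...,2]<a+10)]
    if len(t)>20: print(a,len(t),'y',t[:,1].min().round(2),t[:,1].max().round(2),'mid',((t[:,1].min()+t[:,1].max())/2).round(2),'x max',t[:,0].min().round(1),t[:,0].max().round(1))
zt=(o['eef_pos'][2]-.054)*1000
m=(abs(T[...,2]-zt)<6)&(d>0)&(np.abs(T[...,0])<60)&(np.abs(T[...,1])<60)&~teal
n,l,st,ce=cv2.connectedComponentsWithStats(m.astype(np.uint8))
for i in range(1,n):
    if st[i,4]>100: q=T[l==i]; b=cv2.minAreaRect(q[:,:2].astype(np.float32)); print(st[i,4],np.round(b[0],2),np.round(b[1],1),b[2])
E
python3 wt.py
```

```text
time_s: 13.43
eef_pos: [0.553, 0.0372, 0.1666]
eef_rot: [-0.001, -0.106, 0.994, -0.0]
wrist_force: [0.0, -0.5, -0.9]
opening: 0.463
t 13.43 pos [553.   37.2 166.6] q [-0.15  0.22  1.73 -0.    1.2  -1.93] F [ 0.  -0.5 -0.9] op 0.463
turn [ 0.0003 -0.0027  0.0006]
shift [-1.7 -0.3 -1.4]
-20 4170 y -20.86 19.0 mid -0.93 x max -17.4 23.3
-10 2229 y -20.88 18.95 mid -0.96 x max -13.5 23.2
0 1736 y -20.57 18.83 mid -0.87 x max -12.5 23.2
10 1420 y -20.39 18.43 mid -0.98 x max -12.6 23.3
20 1017 y -19.16 18.14 mid -0.51 x max -12.7 23.4
30 620 y -19.24 18.09 mid -0.58 x max -12.5 23.3
40 421 y -19.12 18.24 mid -0.44 x max 9.5 23.2
50 359 y -19.3 18.1 mid -0.6 x max 9.9 23.2
60 306 y -19.04 18.16 mid -0.44 x max 10.0 23.3
70 267 y -19.31 17.97 mid -0.67 x max 10.6 23.3
80 115 y -18.98 15.64 mid -1.67 x max 11.6 23.2
1609 [ -2.26 -33.75] [44.5 21.1] 0.39118438959121704
1555 [-2.27 31.17] [21.1 44.4] 89.64116668701172
```

```bash
python3 -m jog '[[[-5,-0.2,8],[0,-0.002,0],0],[[-5,-0.2,16],[0,-0.002,0],0],[[-5,-0.2,22],[0,-0.002,0],0],[[-5,-0.2,25],[0,-0.002,0],0],[[-5,-0.2,28],[0,-0.002,0],0],[[-5,-0.2,30],[0,-0.002,0],0],[[-5,-0.2,32],[0,-0.002,0],0],[[-5,-0.2,34],[0,-0.002,0],0],[[-5,-0.2,36],[0,-0.002,0],0],[[-5,-0.2,36],[0,-0.002,0],0]]'; python3 to.py 3.3526 .5595 .0383 .123
```

```text
time_s: 14.32
eef_pos: [0.558, 0.038, 0.1308]
eef_rot: [-0.0, -0.106, 0.994, 0.0]
wrist_force: [0.3, -0.4, -0.7]
opening: 0.469
t 14.32 pos [558.   38.  130.8] q [-0.14  0.28  1.74  0.    1.12 -1.93] F [ 0.3 -0.4 -0.7] op 0.469
turn [ 0.0001 -0.0001  0.0005]
shift [-1.5  0.   7.8]
```

```bash
python3 -m jog '[[[0,0,2],[0,0,0],0],[[0,0,4],[0,0,0],0],[[0,0,6],[0,0,0],0],[[0,0,8],[0,0,0],0],[[0,0,9.5],[0,0,0],0],[[0,0,10.5],[0,0,0],0],[[0,0,10.5],[0,0,0],0]]'; python3 -m jog '[[[0,0,0.7],[0,0,0],0],[[0,0,1.4],[0,0,0],0],[[0,0,1.4],[0,0,0],0]]'
```

```text
time_s: 14.9
eef_pos: [0.5578, 0.038, 0.12]
eef_rot: [-0.0, -0.106, 0.994, 0.0]
wrist_force: [-0.8, 0.7, -0.7]
opening: 0.469
time_s: 15.15
eef_pos: [0.5579, 0.038, 0.1186]
eef_rot: [-0.0, -0.106, 0.994, 0.0]
wrist_force: [-0.5, -0.5, -0.3]
opening: 0.465
```

```bash
python3 -m jog '[[[0,0,0.5],[0,0,0],0],[[0,0,1],[0,0,0],0],[[0,0,1],[0,0,0],0]]';python3 -m jog '[[[0,0,0.5],[0,0,0],0],[[0,0,1],[0,0,0],0],[[0,0,1],[0,0,0],0]]'
```

```text
time_s: 15.4
eef_pos: [0.5582, 0.038, 0.1181]
eef_rot: [0.0, -0.106, 0.994, 0.0]
wrist_force: [-0.1, 0.3, 5.1]
opening: 0.468
time_s: 15.65
eef_pos: [0.5586, 0.038, 0.1179]
eef_rot: [0.001, -0.106, 0.994, 0.0]
wrist_force: [-0.9, 0.9, 7.2]
opening: 0.464
```

```bash
python3 -m jog '[[[0,0,0],[0,0,0],0],[[0,0,0],[0,0,0],0],[[0,0,0],[0,0,0],0]]'; python3 - <<'E'
from h import *
from bench import *
n="side"
c=get_calibration(n); p,d=camera(n); cv2.imwrite("pics/side6.png",cv2.resize(p[120:260,240:400,::-1],None,fx=4,fy=4))
c=get_calibration("wrist");p,d=camera("wrist"); im=np.ascontiguousarray(p[:,:,::-1]);P=cloud(d,c);H,S,V=cv2.split(cv2.cvtColor(im,cv2.COLOR_BGR2HSV))
m=(H>82)&(H<105)&(S>60)&(d>0)&(np.hypot(P[...,0]-.556,P[...,1]-.037)<.03)
print('sleeve top z',np.percentile(P[m][:,2],[95,98,99.5]), 'xy',P[m&(P[...,2]>.125)][:,:2].min(0),P[m&(P[...,2]>.125)][:,:2].max(0))
E
```

```text
time_s: 15.9
eef_pos: [0.5586, 0.0381, 0.1181]
eef_rot: [0.001, -0.106, 0.994, 0.0]
wrist_force: [-2.1, 0.5, 4.8]
opening: 0.462
sleeve top z [0.13074962 0.13106959 0.1314386 ] xy [0.5353948  0.01086484] [0.57659636 0.0580786 ]
```

View pics/side6.png

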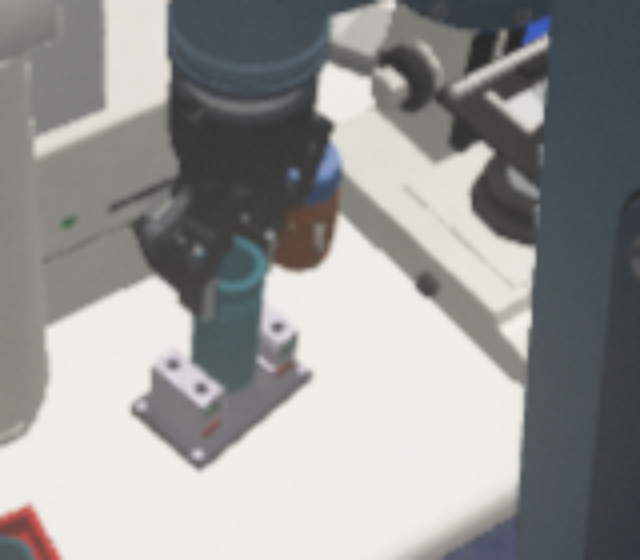

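Sleeve B stopped on the no-go step, with its top at about 131 mm and 5–7 N contact, so it is good. It goes to the green tray, carried high over sleeve A.

```bash
python3 -m jog '[[[0,0,-40],[0,0,0],0],[[0,0,-80],[0,0,0],0],[[5,0,-115],[0,0,0],0],[[30,20,-120],[0,0,0],0],[[65,45,-120],[0,0,0],0],[[95,70,-120],[0,0,0],0],[[105,95,-120],[0,0,0],0],[[105,95,-120],[0,0,0],0]]'; python3 to.py 3.3526 .452 .355 .24
```

```text
time_s: 16.67
eef_pos: [0.4323, 0.1116, 0.237]
eef_rot: [-0.0, -0.107, 0.994, 0.001]
wrist_force: [-0.1, -0.2, -1.2]
opening: 0.467
t 16.67 pos [432.3 111.6 237. ] q [-0.02 -0.11  1.92  0.    1.33 -1.8 ] F [-0.1 -0.2 -1.2] op 0.467
turn [ 0.0018 -0.0003  0.0028]
shift [-70.9 233.7  -2.6]
```

```bash
python3 -m jog '[[[-10,38,-3],[0,0,0],0],[[-22,75,-3],[0,0,0],0],[[-35,113,-3],[0,0,0],0],[[-46,151,-3],[0.002,0,0.002],0],[[-58,190,-3],[0.002,0,0.002],0],[[-70.9,233.7,-3],[0.002,0,0.002],0],[[-70.9,233.7,-3],[0.002,0,0.002],0],[[-70.9,233.7,-3],[0.002,0,0.002],0],[[-70.9,233.7,-3],[0.002,0,0.002],0]]'; python3 to.py 3.3526 .452 .355 .092
python3 - <<'E'
from bench import *
import cv2
p,d=camera("wrist"); cv2.imwrite("pics/wrist7.png",p[:,:,::-1])
E
```

```text
time_s: 17.42
eef_pos: [0.4519, 0.3547, 0.2394]
eef_rot: [-0.001, -0.106, 0.994, -0.001]
wrist_force: [-0.4, -0.5, -1.3]
opening: 0.462
t 17.42 pos [451.9 354.7 239.4] q [ 0.46  0.19  1.61 -0.    1.34 -1.32] F [-0.4 -0.5 -1.3] op 0.462
turn [-0.0013 -0.0016  0.0018]
shift [ -0.4   0.4 147.4]
```

View pics/wrist7.png

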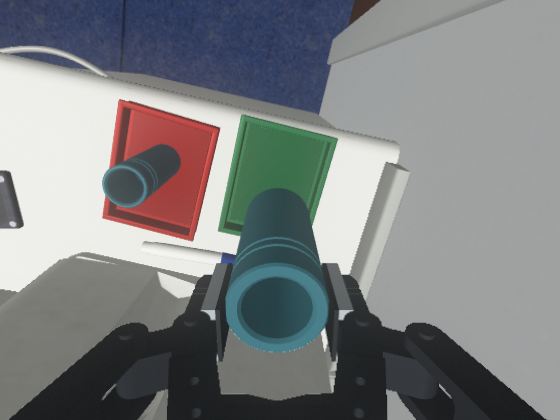

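```bash
python3 -m jog '[[[-5,0.4,38],[-0.001,-0.001,0.001],0],[[-5,0.4,76],[-0.001,-0.001,0.001],0],[[-5,0.4,110],[-0.001,-0.001,0.001],0],[[-5,0.4,130],[-0.001,-0.001,0.001],0],[[-5,0.4,138],[-0.001,-0.001,0.001],0],[[-5,0.4,143],[-0.001,-0.001,0.001],0],[[-5,0.4,146],[-0.001,-0.001,0.001],0],[[-5,0.4,147],[-0.001,-0.001,0.001],0],[[-5,0.4,147],[-0.001,-0.001,0.001],0]]'; python3 to.py 3.3526 .457 .356 .0903
```

```text
time_s: 18.22
eef_pos: [0.4578, 0.3555, 0.0942]
eef_rot: [0.001, -0.105, 0.994, 0.0]
wrist_force: [0.0, -0.1, -0.2]
opening: 0.467
t 18.22 pos [457.8 355.5  94.2] q [ 0.46  0.37  1.71 -0.    1.06 -1.33] F [ 0.  -0.1 -0.2] op 0.467
turn [ 0.0005  0.0022 -0.0008]
shift [0.7 0.6 3.9]
```

```bash
python3 -m jog '[[[0,0,1],[0,0.002,0],0],[[0,0,2],[0,0.002,0],0],[[0,0,3],[0,0.002,0],0],[[0,0,4],[0,0.002,0],0],[[0,0,4.2],[0,0.002,0],0],[[0,0,4.2],[0,0.002,0],0]]'; python3 -m jog '[[[0,0,0],[0,0,0],0.6],[[0,0,0],[0,0,0],0.75],[[0,0,0],[0,0,0],0.9],[[0,0,0],[0,0,0],1],[[0,0,0],[0,0,0],1],[[0,0,0],[0,0,0],1]]'; python3 -m jog '[[[0,0,-20],[0,0,0],1],[[0,0,-60],[0,0,0],1],[[0,0,-100],[0,0,0],1],[[0,0,-130],[0,0,0],1],[[0,0,-130],[0,0,0],1],[[0,0,-130],[0,0,0],1],[[0,0,-130],[0,0,0],1]]'
python3 - <<'E'
from h import *
from bench import *
from scipy.optimize import least_squares
for n in ["side","wrist","scene"]:
    c=get_calibration(n); p,d=camera(n); im=np.ascontiguousarray(p[:,:,::-1]);cv2.imwrite(f"pics/{n}8.png",im); P=cloud(d,c)
    for g,rad,t0 in [((.466,.238),.0174,(.477,.238)),((.454,.3555),.0205,(.465,.3555))]:
        m=(np.hypot(P[...,0]-g[0],P[...,1]-g[1])<.035)&(d>0)
        for lo,hi in [(.03,.06),(.06,.09),(.098,.11)]:
            t=P[m&(P[...,2]>lo)&(P[...,2]<hi)]
            if len(t)>30:
                e,r=cv2.minEnclosingCircle((t[:,:2]*1000).astype(np.float32)); print(n,g,lo,len(t),np.round(e,1),round(r,1))
E
```

```text
time_s: 18.72
eef_pos: [0.4582, 0.3558, 0.0908]
eef_rot: [0.001, -0.105, 0.994, 0.0]
wrist_force: [0.1, 0.3, 5.2]
opening: 0.461
time_s: 19.22
eef_pos: [0.4581, 0.3558, 0.0906]
eef_rot: [0.0, -0.105, 0.994, 0.0]
wrist_force: [0.1, -0.7, 0.3]
opening: 1.001
time_s: 19.8
eef_pos: [0.4576, 0.3555, 0.2201]
eef_rot: [0.0, -0.105, 0.994, 0.0]
wrist_force: [0.2, 0.0, -0.6]
opening: 1.003
side (0.466, 0.238) 0.03 120 [464.6 238.5] 18.1
side (0.466, 0.238) 0.06 184 [464.9 237.6] 17.2
side (0.466, 0.238) 0.098 102 [466.6 237. ] 18.0
side (0.454, 0.3555) 0.03 140 [451.6 356.5] 19.6
side (0.454, 0.3555) 0.06 216 [452.4 356.5] 19.9
side (0.454, 0.3555) 0.098 215 [455.7 356.9] 21.7
wrist (0.466, 0.238) 0.03 646 [466.6 237.8] 17.3
wrist (0.466, 0.238) 0.06 1337 [466.7 237.7] 17.3
wrist (0.466, 0.238) 0.098 902 [467.7 236.8] 18.3
wrist (0.454, 0.3555) 0.03 690 [450.9 353.7] 19.6
wrist (0.454, 0.3555) 0.06 829 [450.9 353.8] 19.7
wrist (0.454, 0.3555) 0.098 1375 [456.  354.8] 20.8
scene (0.466, 0.238) 0.03 117 [467.4 235.3] 17.2
scene (0.466, 0.238) 0.06 184 [468.2 236.7] 18.0
scene (0.466, 0.238) 0.098 103 [467.4 237.9] 18.5
scene (0.454, 0.3555) 0.03 134 [454.  353.9] 20.3
scene (0.454, 0.3555) 0.06 192 [454.7 353.1] 19.4
scene (0.454, 0.3555) 0.098 133 [455.1 355.3] 21.4
```

View pics/side8.png

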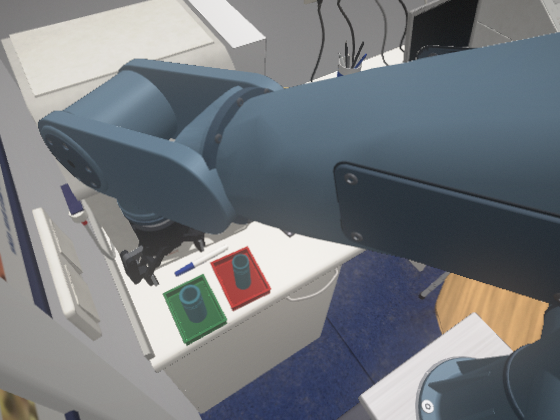

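View pics/wrist8.png

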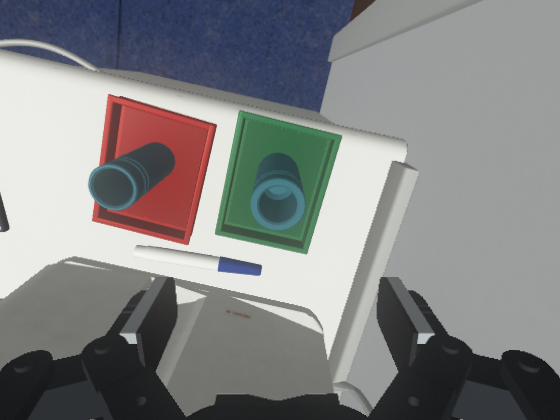

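Both sleeves stand upright in their trays. A is about (−10, 0) mm and B about (−10, 0) mm from its tray centre. The marker has not moved and the gripper is clear, so I hand in.

```bash
python3 - <<'E'
from bench import *
hand_in(); print(get_obs()['time_s'])
E
```

```text
the job is handed in; nothing more can be done
the job is handed in; nothing more can be done
```

Both sleeves were gauged, sorted and left standing upright in their trays, and the job was handed in at about 20 s of the 72 s allowed.

- **First sleeve (about 35 mm across):** it passed the go gap and sank through the no-go gap to the base plate with about 4 N of contact. It is undersize and went into the red tray.
- **Second sleeve (about 41 mm across):** it passed the go gap and stopped on the no-go step with about 5–7 N. Its top read about 131 mm, which fits an underside at 32 mm. It is good and went into the green tray.

My last pictures showed both sleeves upright, each about 10 mm in x and under 2 mm in y from its tray centre. The marker looked undisturbed and the gripper was open, well above the sleeves. The three cameras disagreed by 1–3 mm, well within the tray tolerances. I did not re-measure the bottle at the end; the arm hid it in the last side view, and I sensed no contact force near it.

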